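Close up the sliding book rack on the foyer credenza

ROBOT

A 7-joint arm with a two-finger parallel gripper is mounted at the origin on the work surface. World frame = base frame: x ahead of the robot, y to its left, z up, the work surface at z = 0. Lengths are in m, angles in degrees, forces in N, time in s.
With the tool pointing down it reaches from about 0.425 to 0.825 m from the base axis. Payload 3.6 kg.
Tool frame: the origin (TCP) lies on the centre line of the jaws, within the pads' length; the fingertips stand 22 mm ahead of it and the grasp point (between the pads) lies 3 mm ahead of it; z points along the fingers, y is the line along which they close (so a half turn about z gives the same grasp; the last joint's range is limited). The gripper opens to 85 mm and grips with 20 to 120 N. Pads are 22 mm wide; open, the fingers measure 114 mm over their backs; the gripper's body (76 mm by 85 mm) begins 54 mm behind the grasp point. The pads swing forward as they close: fully open they stand 13 mm farther back than shut.
Start: joints at [-69.815, 35.231, -0.722, 81.555, 0.464, 63.22, -2.315], TCP at [0.24, 0.604, 0.253] pointing down, gripper open.
Joint ranges: [-178.69, 178.69], [-17.37, 117.87], [-77.05, 75.6], [15.02, 138.74], [-78.02, 258.01], [0.78, 113.62], [-162.83, 162.83]. Speed limits (degrees/s): [159.86, 159.86, 180, 180, 180, 180, 180].

INTERFACE

Orientations are given as [roll, pitch, yaw] about the fixed x, y, z axes, in that order (R = Rz(yaw) Ry(pitch) Rx(roll)).
In Python, from bench import sensors, cams, close_job gives the robot as it stands. The module is installed in compiled form; this text tells all that it offers.
- The arm moves only by the tool servo_tool, never from a script. Its argument "moves" is a list that holds one entry, the list of rows, each a list of 5 numbers: the shift along the world's x, y, z in mm, then the turn about the world's z in rad, then the opening, from 0 (shut) to 1 (fully open). A call has 1 to 12 rows; each row is the pose to reach, as a shift and turn from the pose commanded when the call began; what a row does not reach only later rows make up. A row lasts 1/10 s, in which the tool goes at most 50 mm and 8.59 degrees, less where a joint would pass 70% of its speed; a pose out of reach is approached as far as the arm can. A call with a gripper value outside its range is refused whole. The fingers move at their own pace and stop on an object; the grip force is fixed at half the most. Time passes only in rows, so rows that repeat a pose let the fingers close. It gives the time, the measured TCP pose, the force, the opening and the grip force at its end, in the units of the state.
- sensors.get_obs(): the state, without advancing time (a new reading comes with each control period).
- cams.snapshot(name): name is "scene" or "top"; returns a dict with "pixels" (480x640x3 uint8, blue, green, red), "K" (3x3 intrinsics, pixels), "k1" (the pictures are not rectified: a ray, as slopes to the right and down, at radius r is drawn at 1 + k1 r^2 times it, then the intrinsics apply), "R" (3x3) and "t" (3): a world point X has camera coordinates R X + t. Camera axes: x right, y down, z forward; pixel columns grow to the right and rows downward; lengths in m; the calibration is good to about 2 mm. A picture is of the moment at which its call begins. There is no depth.
- close_job(): hands the job in; it is judged then, once.
The state is a dict: "clock": time; "joints": joint angles; "qd": joint speeds; "joint_torque": joint torques, N m; "position": TCP position; "tcp_rot": TCP orientation; "force": force on the tool from outside, world axes, zero at the start; "moment": the same for the moment, N m; "width": finger opening in m; "gripper_force": force on a finger pad.
Only numpy, scipy, OpenCV 4.12 (cv2) and the standard library are available. Lean on these libraries where they do the work, as an engineer would, in place of code of your own. Each camera call takes 0.05 s, during which the arm holds its last target. There are 200 camera calls.

TASK

The books and the sunglasses case stand loose in the sliding book rack. Loosen the knurled thumbscrew on the sliding bookend, slide the bookend along its rod until the whole row is closed up and lightly but firmly held against the other end plate, and tighten the thumbscrew again so that the row stays held when you let go. Squeeze the row only gently (the sunglasses case dents easily), never drag the bookend along while its screw is tight, and leave everything else on the credenza where it is.

Things in the scene. Friction and masses are not known exactly. Their poses are not given: they have to be found in the camera images.
- rack: Sliding book rack: white marble plinth 200 (x) by 320 (y) by 18 mm with a stainless rod that runs along rack y, 130 mm above the table, over the plinth's far edge (rack x = +78 mm). Origin: underside of the plinth, 5 mm to the -x side of its middle. z up; y runs along the rod from the end plate (face at y = -130 mm) to the post at the open end (y = +150 mm, 144 mm high).
- rod: The stainless rod on which the bookend's hub collar rides, 12 mm diameter. Origin on its axis, above rack y = 0; y along the rod. A shoe inside the collar is pressed on it by the thumbscrew, with 14 to 24 N at the start.
- bookend: The sliding bookend: steel plate 8 mm thick, 146 mm wide (across the rod), 92 mm high, with a round hub collar (30 mm diameter, 43 mm long) on the rod. Origin on the rod's axis in the plane of the plate's pressing face; axes as the rack's. It only slides along the rod: -y closes the row, +y opens. Free, it slides with about 1 N; clamped, it takes about 30 N or more to shift.
- thumbscrew: Knurled thumbscrew upright on the hub collar: the set screw that clamps the bookend to the rod. Head 26 mm diameter, 20 mm high, top 175 mm above the table, slim neck 8 mm high under it, axis 24 mm to the +y side of the pressing face. Right-hand thread: anticlockwise from above loosens. It starts hand-tight, turns with 0.06 to 0.1 N m and does not rise. Pushed sideways it carries the bookend.
- knob_grip (a point): Middle of the thumbscrew's head, on its axis, 165 mm above the table; the rest of the rack is lower than 148 mm. From the start, 0.8 to 1.25 rad anticlockwise lifts the shoe off the rod and frees the bookend; clockwise by as much clamps it again (about 20 N of clamp per rad from where the shoe meets the rod). It stops dead 0.5 to 0.9 rad past its first tightness and 3 rad loose.
- fixed_end: The plate at the closed (-y) end of the rack, 146 by 92 mm, spring steel: its pressing face is at rack y = -130 mm and gives about 1 mm per 20 N. Origin on the line of the rod in the plane of that face.
- thick_book: Clothbound pocket book standing upright in the row, about 3 cm thick (along the rod), 95 mm deep, 120 mm high, 0.11 to 0.21 kg. Origin: centre of its underside. Thicknesses in the row are known only to about 3 mm each, and books and case stand 3 mm or more apart, in any order.
- thin_book: Clothbound pocket book standing upright in the row, about 2 cm thick (along the rod), 100 mm deep, 112 mm high, 0.07 to 0.16 kg. Origin: centre of its underside.
- glasses_case: Black aluminium sunglasses case standing on its long edge in the row, about 4 cm thick (along the rod), 150 mm deep, 62 mm high, 0.06 to 0.13 kg. Origin: centre of its underside. Its thin lids dent when the row is squeezed with more than 20 N. The whole row drags on the plinth with 1.3 to 3.5 N; a push of about 12 N on the bookend holds it well, of which a few N are lost on letting go.
- key_bowl: Bystander: white ceramic key bowl, 140 mm across, 50 mm high, beside the rack on its +y side. Origin under its centre.
- perfume: Bystander: glass perfume bottle, 34 by 56 mm, 100 mm high, on the table behind the rack (rack +x). Origin under its centre.
- tray: Bystander: stainless tray, 150 by 180 by 16 mm, floor 3 mm thick, on the table beside the rack on its -y side. Origin under its centre.
- key_fob: Bystander: black car key fob, 55 by 30 by 14 mm, on the open (+y) end of the rack's plinth. Origin under its centre.
- candle: Bystander: candle in a white ceramic jar with a wooden lid, 76 mm across, 86 mm high, standing in the tray. Origin under its centre.
- diffuser: Bystander: amber glass reed diffuser, 60 mm across, bottle 93 mm high (reeds to 210 mm), behind the rack at its -y end. Origin under its centre.
- watch_box: Bystander: wooden watch box, 90 by 90 by 61 mm, behind the rack at its +y end. Origin under its centre.
Not all that is in view belongs to the job. Leave any red look-alike of the thin_book alone. What is shaped like the thick_book but purple is not meant.

How it is judged:
By the outcome, as a careful person would: the job done as asked, in the order asked, and still so for the second after the job is handed in, with the robot touching nothing.
It also fails if it takes over 61 s, if anything falls off the work surface, if the arm or the gripper's body presses on something with over 40 N, if the wrist force passes 120 N, or if a joint passes its speed limit or range.

## Working session

There is one attempt and no reset: what is moved stays moved. The work goes in short steps, Python scripts to look and compute and a tool call to move; the robot and the scene stay as the last step left them, time stands still between calls to the robot, and variables do not carry over. Pictures are saved under pics/ and viewed, at most 10 in all, crops included, and the job is handed in when it is done.

Besides the shell and the picture viewer there is one more tool, called after ">>>" as name([rows], argument=value, ...), one row to a line, values as JSON. servo_tool: Moves the arm, as the interface text tells. Its arguments: {"type":"object","properties":{"moves":{"type":"array","items":{"type":"array","items":{"type":"array","items":{"type":"number"}}}}},"required":["moves"]}

```bash
mkdir -p pics
cat > h.py <<'E'
import numpy as np, cv2
from bench import sensors, cams
def ray(s,u,v):
    K=s["K"]; d=np.array([(u-K[0,2])/K[0,0],(v-K[1,2])/K[1,1]]); p=d.copy()
    for _ in range(20): p=d/(1+s["k1"]*(p@p))
    R=np.array(s["R"]); t=np.array(s["t"])
    return -R.T@t, R.T@np.array([p[0],p[1],1.])
def onz(s,u,v,z):
    c,d=ray(s,u,v); return c+d*(z-c[2])/d[2]
def tri(s1,p1,s2,p2):
    c1,d1=ray(s1,*p1); c2,d2=ray(s2,*p2)
    a=np.linalg.lstsq(np.c_[d1,-d2],c2-c1,rcond=None)[0]
    A=c1+a[0]*d1;B=c2+a[1]*d2
    return (A+B)/2,np.linalg.norm(A-B)
def proj(s,X):
    p=np.array(s["R"])@X+np.array(s["t"]); p=p[:2]/p[2]; p=p*(1+s["k1"]*(p@p)); K=s["K"]
    return p[0]*K[0,0]+K[0,2],p[1]*K[1,1]+K[1,2]
E
python3 - <<'E'
from h import *
for n in("scene","top"):
    s=cams.snapshot(n); cv2.imwrite(f"pics/{n}0.png",s["pixels"]); np.save(f"{n}0.npy",s,allow_pickle=True)
    print(n,s["K"],s["k1"],-np.array(s["R"]).T@s["t"])
print(sensors.get_obs())
E
```

```text
scene [[622.62541401   0.         329.14993591]
 [  0.         622.62541401 236.08044303]
 [  0.           0.           1.        ]] 0.035251002173206786 [ 1.41735049 -0.45029897  1.07332613]
top [[457.69682683   0.         322.86393078]
 [  0.         457.69682683 234.71374605]
 [  0.           0.           1.        ]] 0.022495562577908215 [0.46986548 0.00930589 0.99349857]
{'clock': 0.1, 'joints': array([-69.81611493,  35.28484859,  -0.72336543,  81.63342948,
         0.46512833,  63.22136775,  -2.31489889]), 'qd': array([ 0.06684845, -0.07815258,  0.05890289, -0.15071498,  0.01837405,
       -0.01299947,  0.1067379 ]), 'joint_torque': array([ 7.46425121e-04, -4.70385325e+01,  2.60155303e-01, -1.71573544e+01,
        1.01293510e-02,  5.85259404e-03,  4.64955093e-06]), 'position': array([0.2401054 , 0.60332168, 0.25223356]), 'tcp_rot': array([-1.79863267e+02,  2.42908030e-03,  1.58302264e+02]), 'force': array([ 0.29873113,  0.34477662, -0.82591009]), 'moment': array([0.0436885 , 0.00012536, 0.04147818]), 'gripper_force': 0.0, 'width': 0.08514843210333328}
```

View pics/scene0.png

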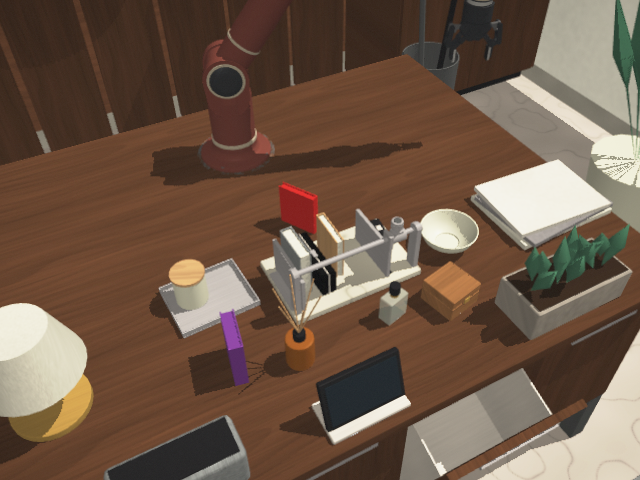

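View pics/top0.png

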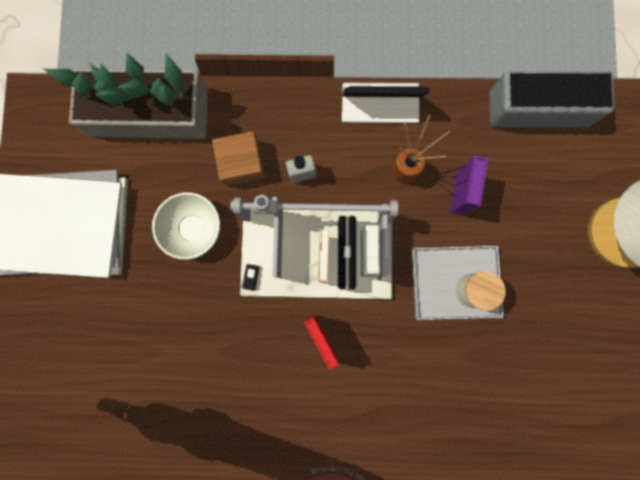

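The scene view shows the rack in the middle, with the thumbscrew at about (398,225), the rod running from (297,275) to (415,230), and the end plate at lower left. The top view shows the thumbscrew at (262,203), the bookend plate at x≈278, then thin book, case, and thick book at x≈322, 347 and 372, and the end plate at x≈387. The key fob is at (251,277).

Possible mix-ups for the thumbscrew are the post top (237,205), the rod's end at the plate (393,208) and the perfume cap (299,162). The red book (321,343) and purple book (470,185) are decoys. The thumbscrew is the round knob on the collar at (262,203), and I'll check that in a crop.

Run:
```python
import numpy as np, cv2
a=cv2.imread("pics/top0.png")[185:305,225:405]; b=cv2.imread("pics/scene0.png")[180:320,250:430]
a=cv2.resize(a,None,fx=4.4,fy=4.4,interpolation=cv2.INTER_CUBIC)[:,:792]
cv2.imwrite("pics/topc.png",a)
b=cv2.resize(b,None,fx=4.2,fy=4.2,interpolation=cv2.INTER_CUBIC); cv2.imwrite("pics/scenec.png",b)
print(a.shape,b.shape)
```

```text
(528, 792, 3) (588, 756, 3)
```

View pics/topc.png

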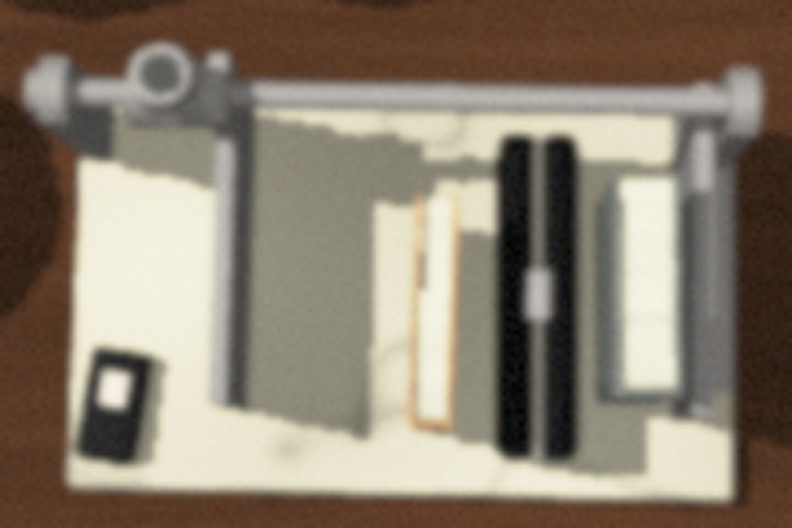

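View pics/scenec.png

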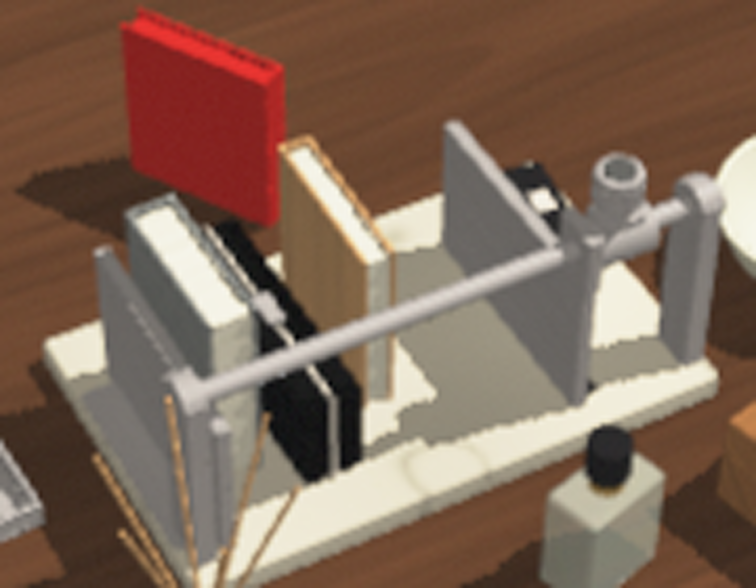

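The crops confirm the choice. The knurled knob with the hollow top sits on the collar, top crop (160,73) and scene crop (619,172). Next I triangulate it.

Run:
```python
from h import *
T=np.load("top0.npy",allow_pickle=True).item(); S=np.load("scene0.npy",allow_pickle=True).item()
t=lambda x,y:(225+(x+.5)/4.4-.5,185+(y+.5)/4.4-.5); c=lambda x,y:(250+(x+.5)/4.2-.5,180+(y+.5)/4.2-.5)
k,e=tri(T,t(160,73),S,c(619,172)); print("knobtop",k.round(4),e.round(4))
p1=onz(T,*t(68,487),.018);p2=onz(T,*t(735,498),.018);print("plinth front",p1,p2)
r1=onz(T,*t(255,94),.13);r2=onz(T,*t(720,101),.13);print("rod",r1,r2)
# line direction, +y from end plate to post
for d in (p1-p2,r1-r2): print("yaw",np.degrees(np.arctan2(-d[0],d[1])),np.linalg.norm(d))
f=onz(T,*t(690,300),.11); print("fixed face z.11",f)
for n,x,y,z in(("bookend face",234,250,.12),("thin L",412,420,.13),("thin R",452,425,.13),("case L",500,300,.08),("case R",576,300,.08),("thick L",618,390,.138),("thick R",682,390,.138)):
    print(n,onz(T,*t(x,y),z).round(4))
for X in (k,): print(proj(T,X),t(160,73))
```

```text
knobtop [0.6247 0.1339 0.1747] 0.0012
plinth front [0.45192441 0.1962705  0.018     ] [ 0.45182268 -0.1238564   0.018     ]
rod [0.62471933 0.09961876 0.13      ] [ 0.62438135 -0.10238031  0.13      ]
yaw -0.018208050004859873 0.3201269185108308
yaw -0.0958650534784526 0.20199935710346967
fixed face z.11 [ 0.53924922 -0.09178671  0.11      ]
bookend face [0.5574 0.108  0.12  ]
thin L [0.4846 0.0289 0.13  ]
thin R [0.4827 0.0118 0.13  ]
case L [ 0.5403 -0.0091  0.08  ]
case R [ 0.5408 -0.0436  0.08  ]
thick L [ 0.4984 -0.0582  0.138 ]
thick R [ 0.4989 -0.0852  0.138 ]
(np.float64(261.2778994654563), np.float64(201.35654390788744)) (260.97727272727275, 201.20454545454544)
```

>>> servo_tool([
  [[31, -38, 0, -0.09, 1], [62, -76, 0, -0.18, 1], [93, -114, 0, -0.27, 1], [124, -152, 0, -0.36, 1], [155, -190, 0, -0.45, 1], [186, -228, 0, -0.54, 1], [217, -266, 0, -0.63, 1], [248, -304, 0, -0.72, 1], [279, -342, 0, -0.81, 1], [310, -380, 0, -0.9, 1], [341, -418, 0, -0.96, 1], [372, -455, 0, -1.0, 1]],
])

```text
clock: 1.3
position: [0.613, 0.1473, 0.2529]
tcp_rot: [-179.9, -0.0, 100.9]
force: [0.1, 0.5, 0.8]
width: 0.0857
gripper_force: 0.0
```

>>> servo_tool([
  [[6, -7, -10, 0, 1], [12, -13.5, -25, 0, 0.8], [12, -13.5, -40, 0, 0.7], [12, -13.5, -45, 0, 0.7], [12, -13.5, -45, 0, 0.7], [12, -13.5, -45, 0, 0.7]],
])

```text
clock: 1.9
position: [0.6241, 0.1367, 0.2085]
tcp_rot: [180.0, -0.0, 101.1]
force: [-1.0, -0.2, 0.2]
width: 0.0598
gripper_force: 0.0
```

Run:
```python
from h import *
s=cams.snapshot("scene"); o=sensors.get_obs(); print(o["position"],o["tcp_rot"],o["width"])
print(proj(s,np.array([.6247,.1339,.1747])))
cv2.imwrite("pics/scene1.png",cv2.resize(s["pixels"][130:290,310:490],None,fx=3.7,fy=3.7,interpolation=cv2.INTER_CUBIC))
```

```text
[0.62440152 0.13643183 0.20892723] [ 1.79938917e+02 -2.63902965e-02  1.01094915e+02] 0.0596223529589114
(np.float64(397.28497296796786), np.float64(220.54042780148168))
```

View pics/scene1.png

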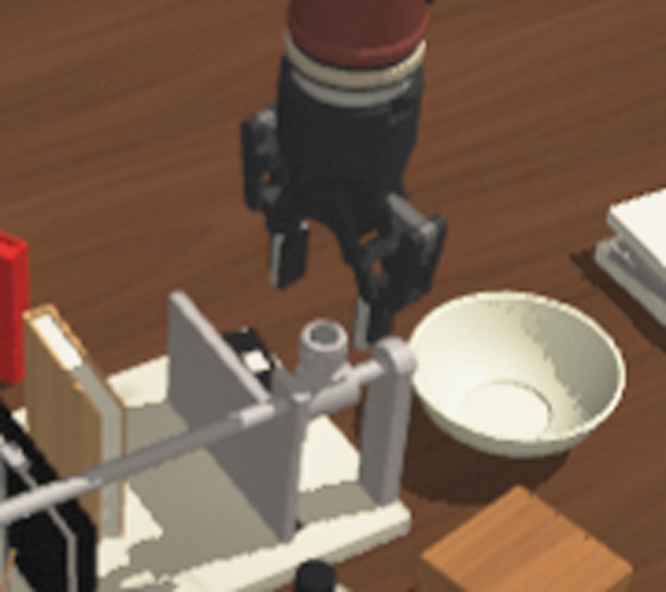

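The crop shows the open fingers, tips at about (288,280) and (372,340), straddling the knob at (323,335) from above. They sit about 2.5 mm too far to +y, so I correct that, lower and close.

>>> servo_tool([
  [[0.3, -2.5, -10, 0, 0.7], [0.3, -2.5, -25, 0, 0.7], [0.3, -2.5, -37, 0, 0.6], [0.3, -2.5, -37, 0, 0.5], [0.3, -2.5, -37, 0, 0.4], [0.3, -2.5, -37, 0, 0.4]],
])

```text
clock: 2.55
position: [0.6252, 0.133, 0.1719]
tcp_rot: [179.9, 0.0, 101.0]
force: [-0.4, 0.4, 0.8]
width: 0.0343
gripper_force: 0.0
```

>>> servo_tool([
  [[0, 0, 0, 0, 0.35], [0, 0, 0, 0, 0.3], [0, 0, 0, 0, 0.2], [0, 0, 0, 0, 0], [0, 0, 0, 0, 0], [0, 0, 0, 0, 0], [0, 0, 0, 0, 0], [0, 0, 0, 0, 0]],
])

```text
clock: 3.35
position: [0.6258, 0.1331, 0.1724]
tcp_rot: [179.8, -0.0, 101.0]
force: [2.0, -0.0, 5.6]
width: 0.0242
gripper_force: 58.8
```

>>> servo_tool([
  [[0, 0, 0, 0.1, 0], [0, 0, 0, 0.2, 0], [0, 0, 0, 0.3, 0], [0, 0, 0, 0.4, 0], [0, 0, 0, 0.5, 0]],
])

```text
clock: 3.85
position: [0.6265, 0.1334, 0.1724]
tcp_rot: [179.7, 0.1, 129.9]
force: [5.0, 1.5, 3.8]
width: 0.0243
gripper_force: 58.8
```

```bash
python3 -c "
from bench import sensors
for k in('position','tcp_rot','force','moment','joints'): print(k,sensors.get_obs()[k].round(4))"
```

```text
position [0.6265 0.1334 0.1724]
tcp_rot [1.797337e+02 1.300000e-01 1.298736e+02]
force [4.975  1.475  3.8417]
moment [ 0.2341 -0.7384 -0.0318]
joints [-17.9139  38.922    6.7715  89.1672  -5.407   51.9337  30.5559]
```

>>> servo_tool([
  [[0.5, 0, 0, 0.1, 0], [0.5, 0, 0, 0.2, 0], [0.5, 0, 0, 0.3, 0], [0.5, 0, 0, 0.4, 0], [0.5, 0, 0, 0.5, 0], [0.5, 0, 0, 0.6, 0], [0.5, 0, 0, 0.7, 0], [0.5, 0, 0, 0.8, 0], [0.5, 0, 0, 0.9, 0], [0.5, 0, 0, 1.0, 0], [0.5, 0, 0, 1.0, 0]],
])

```text
clock: 4.95
position: [0.6271, 0.1331, 0.1724]
tcp_rot: [180.0, 0.3, -173.1]
force: [4.1, 0.5, 5.1]
width: 0.0239
gripper_force: 58.9
```

```bash
python3 -c "
from bench import sensors
for k in('position','tcp_rot','force','moment','joints'): print(k,sensors.get_obs()[k].round(4))"
```

```text
position [0.6271 0.1331 0.1724]
tcp_rot [ 179.9624    0.29   -173.0566]
force [4.1437 0.5325 5.0943]
moment [ 0.1398 -0.8845  0.051 ]
joints [-8.549  39.1064 -9.2678 88.7351  7.3694 52.4624 76.7021]
```

>>> servo_tool([
  [[0, -0.5, 0, 0, 0], [0, -1, 0, 0, 0], [0, -1.5, 0, 0, 0], [0, -2, 0, 0, 0], [0, -2, 0, 0, 0]],
])

```text
clock: 5.45
position: [0.6271, 0.1311, 0.1724]
tcp_rot: [180.0, 0.3, -173.2]
force: [5.6, 0.1, 5.7]
width: 0.0244
gripper_force: 59.0
```

>>> servo_tool([
  [[0.3, -6, 0, 0, 0], [0.6, -12, 0, 0, 0], [0.6, -18, 0, 0, 0], [0.6, -24, 0, 0, 0], [0.6, -30, 0, 0, 0], [0.6, -36, 0, 0, 0], [0.6, -42, 0, 0, 0], [0.6, -48, 0, 0, 0], [0.6, -54, 0, 0, 0], [0.6, -60, 0, 0, 0], [0.6, -66, 0, 0, 0], [0.6, -70, 0, 0, 0]],
])

```text
clock: 6.65
position: [0.6268, 0.061, 0.1724]
tcp_rot: [180.0, 0.2, -173.2]
force: [3.0, 0.7, 5.8]
width: 0.024
gripper_force: 59.1
```

>>> servo_tool([
  [[0, -2, 0, 0, 0], [0, -4, 0, 0, 0], [0, -6, 0, 0, 0], [0, -8, 0, 0, 0], [0, -10, 0, 0, 0], [0, -12, 0, 0, 0], [0, -14, 0, 0, 0], [0, -16, 0, 0, 0], [0, -18, 0, 0, 0], [0, -20, 0, 0, 0], [0, -20, 0, 0, 0]],
])

```text
clock: 7.75
position: [0.6267, 0.0415, 0.1724]
tcp_rot: [180.0, 0.2, -173.2]
force: [3.7, 1.9, 6.7]
width: 0.0243
gripper_force: 59.2
```

>>> servo_tool([
  [[0, -1, 0, 0, 0], [0, -2, 0, 0, 0], [0, -3, 0, 0, 0], [0, -4, 0, 0, 0], [0, -5, 0, 0, 0], [0, -6, 0, 0, 0], [0, -7, 0, 0, 0], [0, -8, 0, 0, 0], [0, -9, 0, 0, 0], [0, -10, 0, 0, 0], [0, -10, 0, 0, 0]],
])

```text
clock: 8.85
position: [0.6267, 0.0324, 0.1723]
tcp_rot: [179.9, 0.2, -173.1]
force: [3.6, 1.9, 7.1]
width: 0.0241
gripper_force: 59.1
```

Run:
```python
from h import *
s=cams.snapshot("scene"); o=sensors.get_obs(); print(o["position"],o["force"])
cv2.imwrite("pics/scene2.png",cv2.resize(s["pixels"][170:320,240:440],None,fx=3.9,fy=3.9,interpolation=cv2.INTER_CUBIC))
```

```text
[0.62666222 0.03230974 0.1723507 ] [3.88759539 1.41852444 5.32434811]
```

View pics/scene2.png

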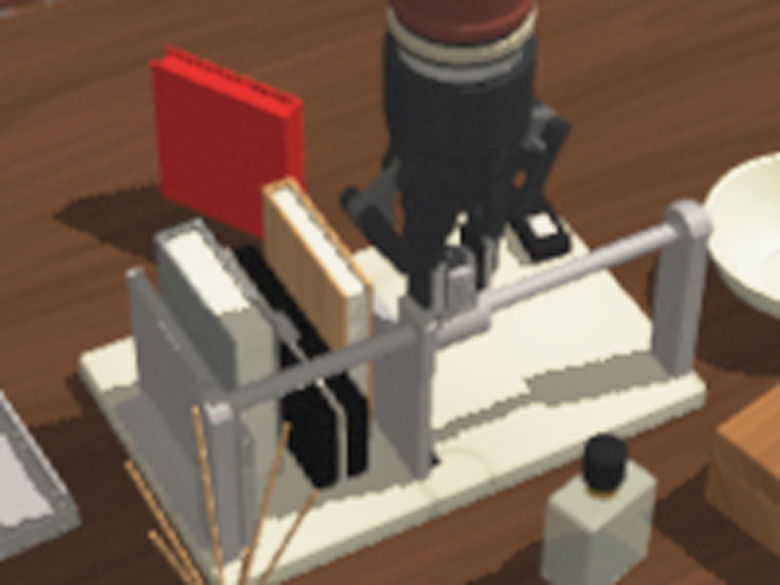

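The view shows the bookend plate (425,400 in the crop) now at the thin book, and the books upright. Small gaps remain further along the row, so I keep going slowly.

>>> servo_tool([
  [[0, -1, 0, 0, 0], [0, -2, 0, 0, 0], [0, -3, 0, 0, 0], [0, -4, 0, 0, 0], [0, -5, 0, 0, 0], [0, -6, 0, 0, 0], [0, -7, 0, 0, 0], [0, -7, 0, 0, 0]],
])

```text
clock: 9.7
position: [0.6266, 0.0254, 0.1724]
tcp_rot: [179.9, 0.2, -173.1]
force: [3.0, 0.8, 6.7]
width: 0.0242
gripper_force: 59.1
```

>>> servo_tool([
  [[0, -0.5, 0, 0, 0], [0, -1, 0, 0, 0], [0, -1.5, 0, 0, 0], [0, -2, 0, 0, 0], [0, -2, 0, 0, 0]],
])

```text
clock: 10.2
position: [0.6266, 0.024, 0.1724]
tcp_rot: [179.9, 0.2, -173.1]
force: [3.5, 2.6, 6.6]
width: 0.0241
gripper_force: 59.1
```

>>> servo_tool([
  [[0, -0.5, 0, 0, 0], [0, -1, 0, 0, 0], [0, -1.5, 0, 0, 0], [0, -2, 0, 0, 0], [0, -2, 0, 0, 0]],
])

```text
clock: 10.7
position: [0.6266, 0.0222, 0.1723]
tcp_rot: [179.9, 0.2, -173.1]
force: [2.4, 2.7, 6.8]
width: 0.0242
gripper_force: 59.1
```

>>> servo_tool([
  [[0, -0.5, 0, 0, 0], [0, -1, 0, 0, 0], [0, -1.5, 0, 0, 0], [0, -2, 0, 0, 0], [0, -2, 0, 0, 0]],
])

```text
clock: 11.2
position: [0.6266, 0.0202, 0.1724]
tcp_rot: [179.9, 0.2, -173.1]
force: [2.7, 2.6, 5.6]
width: 0.0239
gripper_force: 59.1
```

>>> servo_tool([
  [[0, -0.5, 0, 0, 0], [0, -1, 0, 0, 0], [0, -1.5, 0, 0, 0], [0, -1.5, 0, 0, 0]],
])

```text
clock: 11.6
position: [0.6266, 0.0187, 0.1723]
tcp_rot: [179.9, 0.2, -173.1]
force: [2.1, 1.8, 5.9]
width: 0.0238
gripper_force: 59.1
```

>>> servo_tool([
  [[0, -0.5, 0, 0, 0], [0, -1, 0, 0, 0], [0, -1, 0, 0, 0]],
])

```text
clock: 11.9
position: [0.6266, 0.0177, 0.1724]
tcp_rot: [179.9, 0.2, -173.1]
force: [3.4, 2.1, 6.1]
width: 0.024
gripper_force: 59.1
```

>>> servo_tool([
  [[0, -0.5, 0, 0, 0], [0, -1, 0, 0, 0], [0, -1.5, 0, 0, 0], [0, -1.5, 0, 0, 0]],
])

```text
clock: 12.3
position: [0.6266, 0.0162, 0.1724]
tcp_rot: [179.9, 0.2, -173.1]
force: [2.8, 3.8, 5.6]
width: 0.0241
gripper_force: 59.1
```

>>> servo_tool([
  [[0, -0.5, 0, 0, 0], [0, -1, 0, 0, 0], [0, -1, 0, 0, 0]],
])

```text
clock: 12.6
position: [0.6266, 0.0154, 0.1723]
tcp_rot: [179.8, 0.2, -173.1]
force: [3.5, 2.9, 5.9]
width: 0.0241
gripper_force: 59.1
```

>>> servo_tool([
  [[0, -0.5, 0, 0, 0], [0, -1, 0, 0, 0], [0, -1, 0, 0, 0]],
])

```text
clock: 12.9
position: [0.6266, 0.0153, 0.1724]
tcp_rot: [179.8, 0.2, -173.1]
force: [3.1, 3.3, 5.8]
width: 0.0243
gripper_force: 59.1
```

>>> servo_tool([
  [[0, -0.5, 0, 0, 0], [0, -1, 0, 0, 0], [0, -1.5, 0, 0, 0], [0, -2, 0, 0, 0], [0, -2, 0, 0, 0]],
])

```text
clock: 13.4
position: [0.6266, 0.0152, 0.1723]
tcp_rot: [179.6, 0.2, -173.0]
force: [3.4, 6.5, 6.2]
width: 0.0241
gripper_force: 59.1
```

>>> servo_tool([
  [[0, -0.5, 0, 0, 0], [0, -1, 0, 0, 0], [0, -1.5, 0, 0, 0], [0, -2, 0, 0, 0], [0, -2, 0, 0, 0]],
])

```text
clock: 13.9
position: [0.6266, 0.015, 0.1724]
tcp_rot: [179.5, 0.2, -172.9]
force: [3.4, 7.9, 5.8]
width: 0.0241
gripper_force: 59.2
```

>>> servo_tool([
  [[0, -0.5, 0, 0, 0], [0, -1, 0, 0, 0], [0, -1.5, 0, 0, 0], [0, -2, 0, 0, 0], [0, -2.5, 0, 0, 0], [0, -2.5, 0, 0, 0]],
])

```text
clock: 14.5
position: [0.6266, 0.0147, 0.1724]
tcp_rot: [179.3, 0.3, -172.8]
force: [3.7, 10.7, 5.6]
width: 0.0239
gripper_force: 59.2
```

Run:
```python
from h import *
f=[]
for i in range(4): s=cams.snapshot("scene"); f.append(sensors.get_obs()["force"])
o=sensors.get_obs();print(np.mean(f,0),o["moment"],o["joints"].round(1),o["position"])
s=cams.snapshot("top")
cv2.imwrite("pics/scene3.png",np.hstack([cv2.resize(x,(400,380),interpolation=cv2.INTER_CUBIC) for x in (cams.snapshot("scene")["pixels"][190:310,250:377],s["pixels"][180:310,265:402])]))
```

```text
[ 3.48813244 11.03554068  5.33233583] [ 2.03265006 -0.70133577 -0.08823053] [  3.   38.  -10.2  91.2   7.2  51.2  87.6] [0.62659344 0.0147434  0.17236166]
```

View pics/scene3.png

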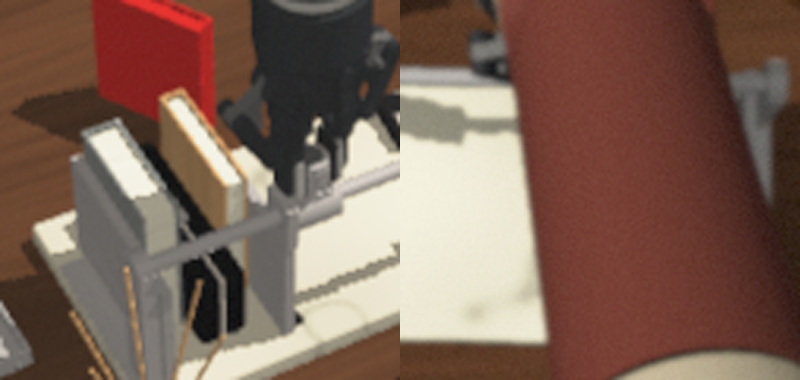

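The row is closed: thick book, case and thin book all stand upright between the plates. Force is about 11 N. Now I tighten clockwise in stages, watching the push.

>>> servo_tool([
  [[0, 0, 0, -0.1, 0], [0, 0, 0, -0.2, 0], [0, 0, 0, -0.3, 0], [0, 0, 0, -0.4, 0], [0, 0, 0, -0.4, 0]],
])

```text
clock: 15.3
position: [0.6265, 0.014, 0.1723]
tcp_rot: [179.4, -0.0, 164.1]
force: [3.6, 10.1, 5.9]
width: 0.0242
gripper_force: 59.2
```

>>> servo_tool([
  [[0, -0.5, 0, -0.1, 0], [0, -1, 0, -0.2, 0], [0, -1, 0, -0.3, 0], [0, -1, 0, -0.3, 0]],
])

```text
clock: 15.7
position: [0.6263, 0.0135, 0.1723]
tcp_rot: [179.4, -0.3, 147.0]
force: [2.9, 10.5, 6.2]
width: 0.0243
gripper_force: 59.3
```

```bash
cat > o.py <<'E'
from bench import sensors
o=sensors.get_obs()
for k in('position','tcp_rot','force','moment','joints'): print(k,o[k].round(4))
E
python3 o.py
```

```text
position [0.6263 0.0135 0.1723]
tcp_rot [179.3975  -0.2663 146.9584]
force [ 2.887  10.4874  6.1766]
moment [ 2.1084 -0.5092 -0.0645]
joints [-3.6103 37.7132  1.1173 91.3884 -1.7142 50.7801 55.3123]
```

>>> servo_tool([
  [[0, -0.7, 0, -0.05, 0], [0, -1.4, 0, -0.1, 0], [0, -1.4, 0, -0.2, 0], [0, -1.4, 0, -0.3, 0], [0, -1.4, 0, -0.3, 0]],
])

```text
clock: 16.2
position: [0.626, 0.0131, 0.1723]
tcp_rot: [179.5, -0.5, 129.8]
force: [2.1, 11.4, 7.8]
width: 0.0243
gripper_force: 59.4
```

```bash
python3 o.py
```

```text
position [0.626  0.0131 0.1723]
tcp_rot [179.4972  -0.5379 129.804 ]
force [ 2.1289 11.4187  7.8068]
moment [ 2.3674 -0.3657 -0.1013]
joints [-6.3826 37.8169  5.9158 91.4959 -5.6171 50.9064 41.6431]
```

>>> servo_tool([
  [[0, -0.3, 0, -0.1, 0], [0, -0.3, 0, -0.2, 0], [0, -0.3, 0, -0.3, 0], [0, -0.3, 0, -0.4, 0], [0, -0.3, 0, -0.5, 0], [0, -0.3, 0, -0.5, 0]],
])

```text
clock: 16.8
position: [0.6253, 0.0128, 0.1723]
tcp_rot: [179.9, -0.8, 101.1]
force: [-0.1, 12.1, 10.3]
width: 0.0242
gripper_force: 59.5
```

```bash
python3 o.py
```

```text
position [0.6253 0.0128 0.1723]
tcp_rot [179.9298  -0.7631 101.1453]
force [-0.0849 12.1371 10.3154]
moment [ 2.3996  0.0132 -0.1244]
joints [-11.1235  38.3275  14.0498  91.6881 -12.0677  51.5324  18.7163]
```

>>> servo_tool([
  [[0, 0, 0, -0.1, 0], [0, 0, 0, -0.2, 0], [0, 0, 0, -0.3, 0], [0, 0, 0, -0.35, 0], [0, 0, 0, -0.35, 0]],
])

```text
clock: 17.3
position: [0.6248, 0.0127, 0.1723]
tcp_rot: [-179.7, -0.8, 81.1]
force: [-1.3, 11.0, 11.1]
width: 0.0239
gripper_force: 59.7
```

```bash
python3 o.py
```

```text
position [0.6248 0.0127 0.1723]
tcp_rot [-179.7202   -0.7654   81.1345]
force [-1.3192 10.9567 11.1246]
moment [ 2.4189  0.2076 -0.0309]
joints [-14.3731  38.9402  19.7148  91.8218 -16.5691  52.28     2.6933]
```

>>> servo_tool([
  [[0, 2, 0, 0, 0], [0, 4, 0, 0, 0], [0, 4, 0, 0, 0]],
])

```text
clock: 17.6
position: [0.6248, 0.013, 0.1723]
tcp_rot: [-179.8, -0.5, 81.1]
force: [-1.4, 6.4, 11.1]
width: 0.0243
gripper_force: 59.6
```

>>> servo_tool([
  [[0, 2, 0, 0, 0], [0, 4, 0, 0, 0], [0, 4, 0, 0, 0], [0, 4, 0, 0, 0]],
])

```text
clock: 18.0
position: [0.6248, 0.0131, 0.1723]
tcp_rot: [-179.9, -0.2, 80.9]
force: [-1.4, 4.0, 10.3]
width: 0.0234
gripper_force: 59.6
```

>>> servo_tool([
  [[0, 2, 0, 0, 0], [0, 3.5, 0, 0, 0], [0, 3.5, 0, 0, 0], [0, 3.5, 0, 0, 0]],
])

```text
clock: 18.4
position: [0.6248, 0.0134, 0.1724]
tcp_rot: [-179.9, 0.0, 80.8]
force: [-0.4, -1.0, 9.7]
width: 0.0243
gripper_force: 59.5
```

>>> servo_tool([
  [[0, 1, 0, 0, 0], [0, 2.5, 0, 0, 0], [0, 2.5, 0, 0, 0], [0, 2.5, 0, 0, 0]],
])

```text
clock: 18.8
position: [0.6248, 0.0135, 0.1723]
tcp_rot: [-179.9, 0.2, 80.7]
force: [-1.1, -3.4, 8.8]
width: 0.0238
gripper_force: 59.5
```

>>> servo_tool([
  [[0, -2.5, 0, 0, 0], [0, -2.5, 0, 0, 0], [0, -2.5, 0, 0, 0.35], [0, -2.5, 0, 0, 0.45], [0, -2.5, 0, 0, 0.55], [0, -2.5, 0, 0, 0.6], [0, -2.5, 5, 0, 0.6], [0, -2.5, 15, 0, 0.6], [0, -2.5, 30, 0, 0.6], [0, -2.5, 50, 0, 0.6], [0, -2.5, 75, 0, 0.6], [0, -2.5, 100, 0, 0.6]],
])

```text
clock: 20.0
position: [0.6257, 0.0141, 0.2731]
tcp_rot: [180.0, -0.0, 80.9]
force: [0.4, -0.2, 0.4]
width: 0.0514
gripper_force: 0.0
```

>>> servo_tool([
  [[-10, 30, 5, 0, 0.6], [-20, 65, 5, 0, 0.6], [-30, 100, 5, 0, 0.6], [-40, 140, 5, 0, 0.6], [-50, 180, 5, 0, 0.6], [-60, 220, 5, 0, 0.6], [-70, 260, 5, 0, 0.6], [-80, 300, 5, 0, 0.6], [-90, 340, 5, 0, 0.6], [-100, 370, 5, 0, 0.6], [-100, 370, 5, 0, 0.6]],
])

```text
clock: 21.1
position: [0.5219, 0.3918, 0.2764]
tcp_rot: [-179.8, -0.3, 81.6]
force: [0.3, 1.1, 0.0]
width: 0.0513
gripper_force: 0.0
```

Run:
```python
from h import *
a=cams.snapshot("top");b=cams.snapshot("scene"); print(sensors.get_obs()["force"])
P=lambda x,w,h:cv2.resize(x,(w,h),interpolation=cv2.INTER_CUBIC)
cv2.imwrite("pics/fin.png",np.vstack([P(a["pixels"][185:305,225:405],450,300),P(b["pixels"][180:320,230:440],450,300)]))
for u in (0,):
    T=np.load("top0.npy",allow_pickle=True).item()
    d=cv2.absdiff(a["pixels"],T["pixels"]).max(2)>40
    n,_,st,_=cv2.connectedComponentsWithStats(d.astype(np.uint8)); print([x.tolist() for x in st[1:] if x[4]>40])
```

```text
[-0.12836148 -0.27338977  0.35472457]
[[253, 194, 72, 86, 2898], [316, 195, 25, 10, 173], [0, 200, 102, 96, 5956], [240, 205, 121, 93, 3440], [355, 215, 21, 75, 895], [377, 225, 8, 51, 364], [246, 268, 9, 10, 72], [372, 280, 10, 14, 123], [305, 318, 33, 50, 523], [97, 398, 285, 82, 8472]]
```

View pics/fin.png

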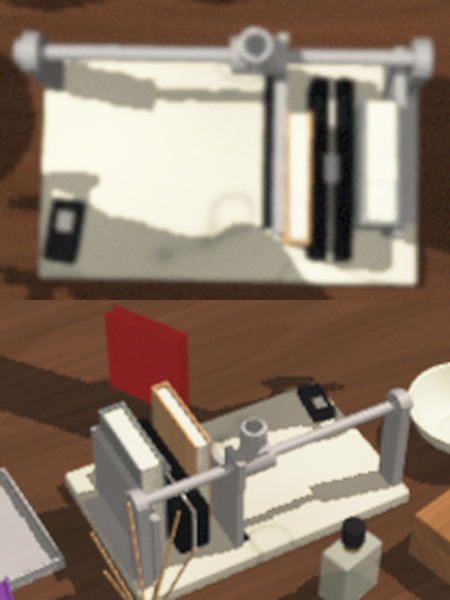

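The final picture shows the knob at (254,45) in the top half. Thin book, case and thick book stand closed up between the plates, the fob is in its place, and the only changes near the red book are shadows. Handing in.

```bash
python3 -c "
from bench import close_job
print(close_job())"
```

```text
the job is handed in; nothing more can be done
None
```

I loosened the thumbscrew, slid the bookend until the row closed under a push of about 12 N, retightened the screw to 0.35 rad past its starting tightness and handed the job in; a light reverse pull before letting go showed the bookend clamped, and nothing else on the credenza appears to have moved.

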